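# Drive the stuck hinge pin out of a load-cell clevis

## Task

The hinge pin of the load-cell clevis is stuck. Take the orange-handled drift punch from its cradle, drive the pin out from its plain (headless) end, pushing with the punch's nose right through the bore, so that the pin drops into the blue catch tray, then lay the punch back in both notches of its cradle and let go. Do not touch the pin with the fingers, and leave the parts sorter, the meter and the screwdriver where they are.

Things in the scene. Friction and masses are not known exactly. Their poses are not given: they have to be found in the camera images.
- bracket: Fixed aluminium clevis, 60 (x) by 44 mm (y), top at z 96 mm, blue catch tray on its +y side. Origin: on the bench under the clevis centre. Bore, 17.5 mm diameter, runs along y at z 66 mm, from y -22 to +22 mm. -y side free above a 12 mm base plate (to y -35). On +x a rod, blue load cell and end plate (to x 122, 100 mm high). The pin leaves only towards +y.
- bore_mouth (a point): Centre of the bore's mouth on the face from which the pin is driven (bracket y = -22 mm, z = 66 mm); axes as the bracket's: +y points into the bore.
- tray_floor (a point): Centre of the catch tray's inner floor, 5 mm above the bench; axes as the bracket's. The tray measures 110 mm in x and 215 mm in y outside (bracket y 22 to 237 mm), rim 30 mm above the bench; 4 mm walls on three sides, the clevis itself closes the fourth.
- pin: Steel hinge pin stuck in the bore: shank 16 mm diameter, 100 mm long along its y; square head 24 x 24 x 8 mm at +y. Origin: mid shank. Starts with its plain end 2 to 8 mm proud of the bore mouth, axis 65 mm high. A tight spot at bracket y 0 grips it: some 7 to 15 N of push moves it. It drops when its plain end is past y +22 mm, at times only as the punch is withdrawn. 180 g.
- pin_plain_end (a point): Centre of the pin's plain end face, 50 mm from the pin's origin along its -y: the face to push on.
- punch: Drift punch, 320 g: orange square handle 18 x 18 x 100 mm along its x, then towards +x a brass cone 12 mm long and a brass nose 10 mm diameter, 68 mm long; brass striking head 18 mm diameter, 20 mm long at -x. Origin: handle centre = centre of mass. Starts level in the cradle, along the cradle's x, axis 34 mm high, nose pointing roughly the way the bracket's +y does.
- punch_tip (a point): Centre of the flat end of the punch's nose, 130 mm from the handle's centre along the punch's +x.
- cradle: Grey fixed punch cradle: base 130 (x) by 75 by 12 mm; two notched posts 10 mm thick at x -38 and +38 mm, notch floor 22 mm wide and 25 mm above the bench, flared cheeks up to 40 mm high, 46 mm over all. 66 mm between the posts is free for fingers. Origin: underside centre; the punch lies along its x.
- cradle_rest (a point): Where the centre of the punch's handle belongs in the cradle: 34 mm above the bench, halfway between the posts; axes as the cradle's.
- sorter: Green open parts sorter, 90 x 130 x 35 mm, loose, 0.5 kg: a bystander. Origin: underside centre.
- meter: Yellow hand-held meter lying on its back, 160 x 80 x 42 mm, loose: a bystander. Origin: underside centre.
- screwdriver: Screwdriver lying on the bench, loose: a bystander.
Mind the look-alikes: they are no part of the job. What is meant by the punch is not turquoise, and is the larger of those in its own colour.

How it is judged:
By the outcome, as a careful person would: the job done as asked, in the order asked, and still so for the second after the job is handed in, with the robot touching nothing.
It also fails if it takes over 62 s, if anything falls off the work surface, if the arm or the gripper's body presses on something with over 40 N, if the wrist force passes 120 N, or if a joint passes its speed limit or range.

## Robot

A 7-joint arm with a two-finger parallel gripper is mounted at the origin on the work surface. World frame = base frame: x ahead of the robot, y to its left, z up, the work surface at z = 0. Lengths are in m, angles in degrees, forces in N, time in s.
With the tool pointing down it reaches from about 0.425 to 0.875 m from the base axis. Payload 4.7 kg.
Tool frame: the origin (TCP) lies at the very end of the fingers, on their centre line; the grasp point (between the pads) lies 19 mm behind it (pinch_z is the distance from the TCP to the grasp point, in m); z points along the fingers, y is the direction in which the jaws open and shut (so a half turn about z gives the same grasp; the last joint's range is limited). The gripper opens to 87 mm and grips with 3 to 60 N. Pads are 19 mm wide; open, the fingers measure 117 mm over their backs; the gripper's body (75 mm by 190 mm) begins 51 mm behind the grasp point.
Start: joints at [74.376, 18.392, -4.016, 83.108, 1.295, 78.541, -3.26], TCP at [0.184, -0.623, 0.223] pointing down, gripper open.
Joint ranges: [-163.93, 163.93], [-17.29, 119.83], [-79.2, 71.16], [3.27, 140.29], [-89.18, 269.18], [5.43, 117.66], [-154.24, 154.24]. Speed limits (degrees/s): [147.25, 147.25, 180, 180, 180, 180, 180].

## Interface

Orientations are given as [roll, pitch, yaw] about the fixed x, y, z axes, in that order (R = Rz(yaw) Ry(pitch) Rx(roll)).
In Python, from cell import get_obs, read_camera, camera_params, sign_off, pinch_z gives the robot as it stands.
- The arm moves only by the shell command python3 -m handwheel 'ROWS' [FORCE]. ROWS is JSON, a list of rows, each a list of 5 numbers: the finger opening in m, from 0 to 0.087, then the shift along the tool's x, y, z in m, then the turn about the tool's z in rad. In form: [[jaw, tx, ty, tz, twist], ...]. A call has 1 to 20 rows; each row is the pose to reach, as a shift and turn from the pose commanded when the call began, along the tool's axes at that moment; what a row does not reach only later rows make up. A row lasts 1/10 s, in which the tool goes at most 50 mm and 8.59 degrees, less where a joint would pass 70% of its speed; a pose out of reach is approached as far as the arm can. A call with a gripper value outside its range is refused whole. The fingers move at their own pace and stop on an object; FORCE is the grip in N (left out, the last holds). Time passes only in rows, so rows that repeat a pose let the fingers close. It gives the time, the measured TCP pose, the force and the opening at its end, in the units of the state.
- get_obs(): the state, without advancing time (a new reading comes with each control period).
- read_camera(name): name is "scene" or "top" or "wrist"; returns the picture (480x640x3 uint8, blue, green, red); there is no depth.
- camera_params(name): a dict with "camera_matrix" (3x3 intrinsics, pixels), "R" (3x3) and "t" (3): a world point X has camera coordinates R X + t. Camera axes: x right, y down, z forward; pixel columns grow to the right and rows downward; lengths in m; the calibration is good to about 2 mm. A picture is of the moment at which its call begins: read the wrist's pose just before it. camera_params takes no time and is no camera call; for the wrist camera it gives the pose at the moment of the call.
- sign_off(): hands the job in, once; it reports no verdict.
The state is a dict: "time_s": time; "qpos": joint angles; "joint_velocities": joint speeds; "effort": joint torques, N m; "tool_pos": TCP position; "tool_rot": TCP orientation; "force": force on the tool from outside, world axes, zero at the start; "wrist_torque": the same for the moment, N m; "grip_width": finger opening in m.
Only numpy, scipy, OpenCV 4.12 (cv2) and the standard library are available. Lean on these libraries where they do the work, as an engineer would, in place of code of your own. Each camera call takes 0.05 s, during which the arm holds its last target.

## Working session

There is one attempt and no reset: what is moved stays moved. The work goes in short steps, Python scripts to look and compute and a shell command to move; the robot and the scene stay as the last step left them, time stands still between calls to the robot, and variables do not carry over. Pictures are saved under pics/ and viewed, and the job is handed in when it is done.

```bash
mkdir -p pics; ls; python3 - <<'E'
from cell import *
import cv2
o=get_obs();print(o, pinch_z)
for n in("scene","top","wrist"):
    p=camera_params(n);print(n,p)
    cv2.imwrite(f"pics/a_{n}.png",read_camera(n))
E
```

```text
pics
{'time_s': 0.0, 'qpos': array([74.37500052, 18.43910658, -4.01667637, 83.17303513,  1.29679537,
       78.54046874, -3.26250676]), 'joint_velocities': array([-0.04312264,  0.07125122, -0.05855301,  0.02190772,  0.08349087,
        0.02816094, -0.03097476]), 'effort': array([-7.59193881e-04, -4.91289139e+01, -4.04056907e-01, -3.12527740e+01,
       -6.39858632e-02,  4.37482435e-02,  1.63453824e-04]), 'tool_pos': array([ 0.18368038, -0.62294774,  0.2214775 ]), 'tool_rot': array([-1.79892735e+02,  7.04550249e-03,  1.64336524e+01]), 'force': array([-0.47008967,  0.11773023, -0.08929209]), 'wrist_torque': array([ 0.03027827, -0.02293502, -0.01327792]), 'grip_width': 0.0868534657337339} 0.0187
scene {'camera_matrix': array([[438.68993532,   0.        , 317.17068605],
       [  0.        , 438.68993532, 239.00452908],
       [  0.        ,   0.        ,   1.        ]]), 'R': array([[-0.4713462 ,  0.88192782,  0.00600574],
       [ 0.46463738,  0.25410185, -0.84825961],
       [-0.74962982, -0.39703346, -0.52954657]]), 't': array([ 0.26241758, -0.10679314,  1.27507736])}
top {'camera_matrix': array([[582.65765025,   0.        , 311.60391603],
       [  0.        , 582.65765025, 232.45582575],
       [  0.        ,   0.        ,   1.        ]]), 'R': array([[ 0.02338026, -0.99949967,  0.02130192],
       [-0.99093743, -0.02598868, -0.13178616],
       [ 0.13227383, -0.01802767, -0.99104926]]), 't': array([-0.08348403,  0.44806623,  1.32120362])}
wrist {'camera_matrix': array([[399.87140427,   0.        , 321.35283426],
       [  0.        , 399.87140427, 243.44941415],
       [  0.        ,   0.        ,   1.        ]]), 'R': array([[ 0.28329485, -0.95903175, -0.00145721],
       [-0.93063892, -0.27527406,  0.24111283],
       [-0.231636  , -0.06694989, -0.970496  ]]), 't': array([-0.64901124, -0.02916411,  0.38911612])}
```

View pics/a_scene.png

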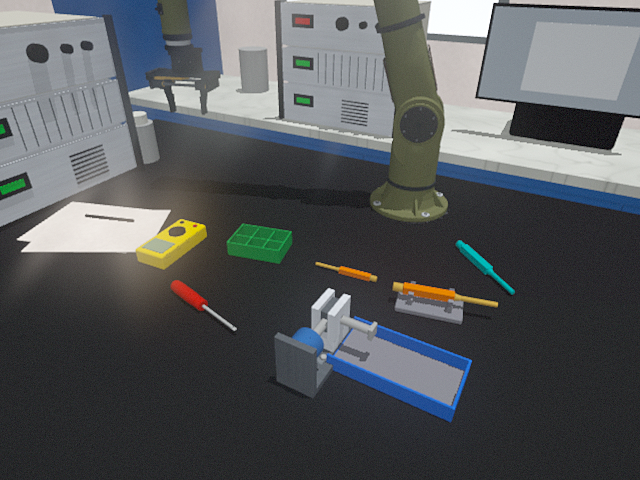

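View pics/a_top.png

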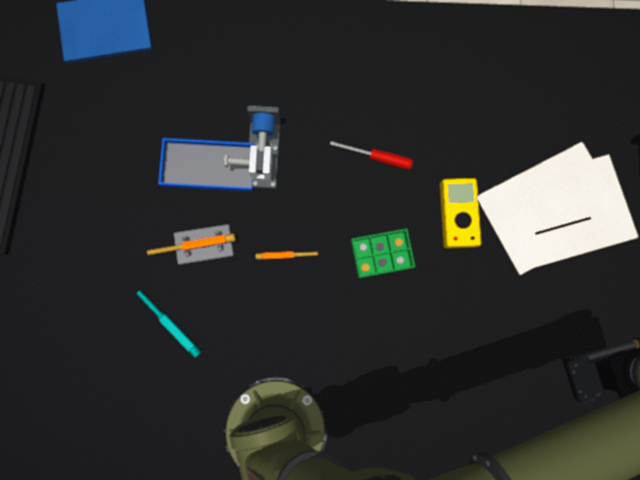

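View pics/a_wrist.png

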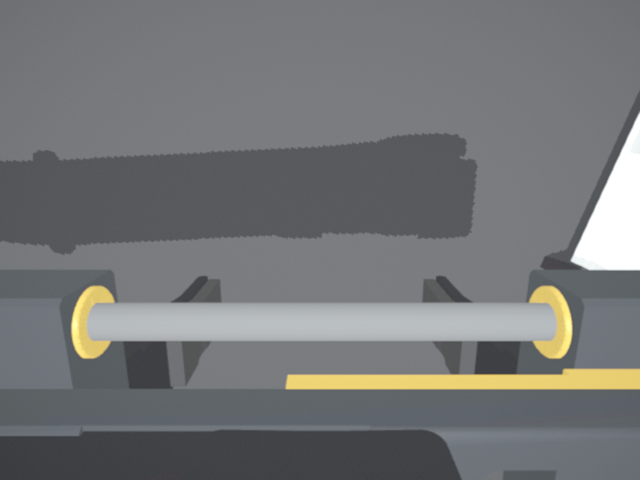

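Candidates in the top view: the large orange punch in the grey cradle at (206,242), a small orange one at (287,255) and a turquoise one at (170,325). The description fits the large orange one in the cradle, with its nose to the left (+y). Next I measure and check in a crop.

```bash
cat > h.py <<'E'
import numpy as np,cv2
from cell import *
def ray(p,uv):
    K,R,t=p["camera_matrix"],np.array(p["R"]),np.array(p["t"])
    d=R.T@np.linalg.inv(K)@np.array([uv[0],uv[1],1.]);return -R.T@t,d
def onz(p,uv,z):
    c,d=ray(p,uv);return c+d*(z-c[2])/d[2]
def proj(p,X):
    c=np.array(p["R"])@np.array(X)+np.array(p["t"]);u=np.array(p["camera_matrix"])@c;return u[:2]/u[2]
def hsvmask(im,lo,hi):
    return cv2.inRange(cv2.cvtColor(im,cv2.COLOR_BGR2HSV),lo,hi)
def blobs(m,amin=20):
    n,l,s,c=cv2.connectedComponentsWithStats(m)
    return [(s[i],c[i],(l==i).astype(np.uint8)) for i in range(1,n) if s[i][4]>=amin]
E
python3 - <<'E'
from h import *
im=cv2.imread("pics/a_top.png");p=camera_params("top")
for name,lo,hi,z in(("orange",(5,120,100),(25,255,255),.034),("blue",(100,150,80),(125,255,255),.03),("green",(50,100,60),(80,255,255),.035),("yellow",(26,120,100),(34,255,255),.042),("red",(0,150,80),(4,255,255),.02)):
    for s,c,m in blobs(hsvmask(im,lo,hi)):
        ys,xs=np.nonzero(m);r=cv2.minAreaRect(np.c_[xs,ys].astype(np.float32))
        print(name,s,c.round(1),[np.round(v,1) for v in r],[list(onz(p,b,z).round(3)[:2]) for b in cv2.boxPoints(r)],onz(p,c,z).round(4)[:2])
a=cv2.resize(im[120:280,130:340],None,fx=3.7,fy=3.7,interpolation=cv2.INTER_CUBIC);cv2.imwrite("pics/b.png",a)
s=cv2.imread("pics/a_scene.png");cv2.imwrite("pics/c.png",cv2.resize(s[260:420,260:510],None,fx=3.2,fy=3.2,interpolation=cv2.INTER_CUBIC))
E
```

```text
orange [440 178  42  70 340] [449.9 217.5] [array([460.4, 212.2]), array([69.6, 37.5]), np.float64(86.4)] [[np.float64(0.585), np.float64(-0.37)], [np.float64(0.593), np.float64(-0.459)], [np.float64(0.429), np.float64(-0.467)], [np.float64(0.421), np.float64(-0.38)]] [ 0.4933 -0.3941]
orange [468 178  10  11  31] [473.8 181.2] [array([474.2, 181.5]), array([13.5,  6. ]), np.float64(48.4)] [[np.float64(0.588), np.float64(-0.437)], [np.float64(0.597), np.float64(-0.447)], [np.float64(0.574), np.float64(-0.468)], [np.float64(0.564), np.float64(-0.457)]] [ 0.5813 -0.4514]
orange [454 211  18  18  74] [462.4 219.5] [array([462.5, 219.5]), array([17., 17.]), np.float64(90.0)] [[np.float64(0.509), np.float64(-0.404)], [np.float64(0.51), np.float64(-0.444)], [np.float64(0.47), np.float64(-0.443)], [np.float64(0.469), np.float64(-0.404)]] [ 0.4892 -0.4235]
orange [147 234  88  21 620] [195.  243.6] [array([190.4, 244.1]), array([ 9. , 88.6]), np.float64(79.7)] [[np.float64(0.405), np.float64(0.306)], [np.float64(0.446), np.float64(0.109)], [np.float64(0.426), np.float64(0.104)], [np.float64(
[... 2188 characters left out ...]
 np.float64(-0.296)], [np.float64(0.374), np.float64(-0.314)], [np.float64(0.346), np.float64(-0.18)]] [ 0.4071 -0.2379]
yellow [ 444  178   37   68 1366] [461.6 216.5] [array([461.9, 211.6]), array([66.8, 33.5]), np.float64(86.2)] [[np.float64(0.582), np.float64(-0.377)], [np.float64(0.589), np.float64(-0.455)], [np.float64(0.432), np.float64(-0.463)], [np.float64(0.425), np.float64(-0.386)]] [ 0.4949 -0.4194]
red [370 149  43  21 483] [391.3 158.7] [array([391.1, 158.6]), array([43.3, 11.7]), np.float64(15.5)] [[np.float64(0.633), np.float64(-0.204)], [np.float64(0.661), np.float64(-0.212)], [np.float64(0.635), np.float64(-0.312)], [np.float64(0.607), np.float64(-0.304)]] [ 0.6338 -0.2585]
```

View pics/b.png

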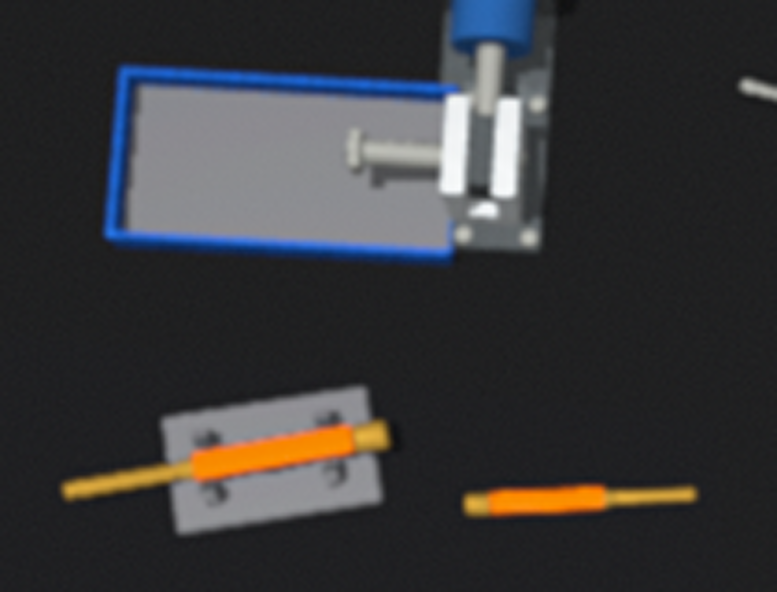

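View pics/c.png

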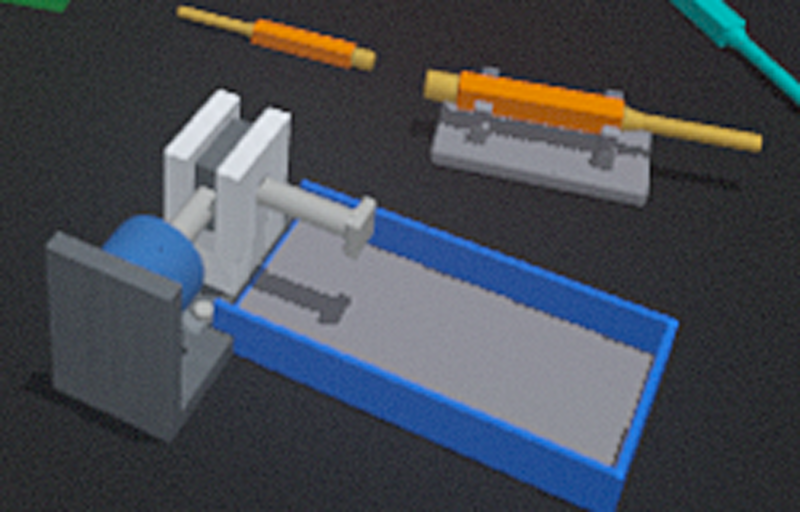

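```bash
python3 - <<'E'
from h import *
im=cv2.imread("pics/a_top.png");p=camera_params("top")
h=cv2.cvtColor(im,cv2.COLOR_BGR2HSV)
for u,v in((195,242),(160,250),(232,238),(206,242)): print(h[v,u])
m=hsvmask(im,(8,150,200),(17,255,255));m[:,:140]=0;m[:,245:]=0;m[:225]=0;m[262:]=0
mm=hsvmask(im,(8,120,100),(25,255,255));mm[:,:140]=0;mm[:,245:]=0;mm[:225]=0;mm[262:]=0
for k in(m,mm):
    ys,xs=np.nonzero(k);r=cv2.minAreaRect(np.c_[xs,ys].astype(np.float32));print(len(xs),r,onz(p,r[0],.036)[:2],xs.mean(),ys.mean(),onz(p,(xs.mean(),ys.mean()),.04)[:2])
    l=cv2.fitLine(np.c_[xs,ys].astype(np.float32),cv2.DIST_L2,0,.01,.01).ravel()
    d=onz(p,l[2:]-30*l[:2],.036)-onz(p,l[2:]+30*l[:2],.036);print("yaw",np.degrees(np.arctan2(d[1],d[0])))
    print(xs.min(),xs.max())
o=get_obs();R=np.deg2rad(o['tool_rot'][2]);tx=np.array([np.cos(R),np.sin(R)]);ty=np.array([np.sin(R),-np.cos(R)])
for w in((.5,-.25),(.424,.173)):
    d=np.array(w)-o['tool_pos'][:2];print(w,d@tx,d@ty)
E
```

```text
[ 16 255 248]
[ 21 182 213]
[ 21 182 213]
[ 17 255 249]
334 ((203.2480010986328, 241.864013671875), (7.513188362121582, 44.900245666503906), 79.69515228271484) [0.42095643 0.17604498] 203.29640718562874 241.8682634730539 [0.42050052 0.1752625 ]
yaw 101.99022215236768
181 225
611 ((190.4359893798828, 244.1480255126953), (9.033714294433594, 88.63773345947266), 79.69515228271484) [0.41492901 0.20506589] 194.89852700491 243.59574468085106 [0.41603032 0.19420798]
yaw 101.83571729222035
147 234
(0.5, -0.25) 0.4088983753392231 -0.2683124116430598
(0.424, 0.173) 0.4556840380694649 -0.6955314441812791
```

```bash
python3 -m handwheel '[[0.05,0.045,-0.03,0,-0.1],[0.05,0.085,-0.055,0,-0.2],[0.05,0.125,-0.082,0,-0.3],[0.05,0.165,-0.108,0,-0.4],[0.05,0.205,-0.135,0,-0.5],[0.05,0.245,-0.161,0,-0.6],[0.05,0.286,-0.188,0,-0.7],[0.05,0.327,-0.215,0,-0.8],[0.05,0.368,-0.242,0,-0.9],[0.05,0.409,-0.268,0,-1.0],[0.05,0.413,-0.315,0,-1.1],[0.05,0.418,-0.363,0,-1.2],[0.05,0.423,-0.411,0,-1.3],[0.05,0.428,-0.459,0,-1.4],[0.05,0.433,-0.507,0,-1.49],[0.05,0.438,-0.555,0,-1.49],[0.05,0.443,-0.603,0,-1.49],[0.05,0.448,-0.651,0,-1.49],[0.05,0.453,-0.699,0,-1.49],[0.05,0.453,-0.699,0,-1.49]]' 50
```

```text
time_s: 2.15
tool_pos: [0.4183, 0.1825, 0.223]
tool_rot: [179.9, -0.1, 102.5]
force: [0.6, -0.6, -0.6]
grip_width: 0.0501
```

```bash
python3 - <<'E'
from h import *
o=get_obs();print(o['time_s'],o['tool_pos'],o['tool_rot'],o['qpos'],o['force']);p=camera_params("wrist");im=read_camera("wrist");cv2.imwrite("pics/w1.png",im)
np.savez("w1.npz",**p);print(proj(p,o['tool_pos']),-p['R'].T@p['t'])
cv2.imwrite("pics/t1.png",read_camera("top"))
E
```

```text
2.15 [0.41825406 0.18251761 0.22301243] [ 1.79933169e+02 -1.05582441e-01  1.02465411e+02] [ 30.94196218  -6.07850433 -53.4777475  107.64831733  -5.12792466
  75.94788304  -8.67483432] [ 0.62643274 -0.58634306 -0.57476885]
[320.50100859 300.40217048] [0.40419686 0.24649628 0.38528586]
```

View pics/w1.png

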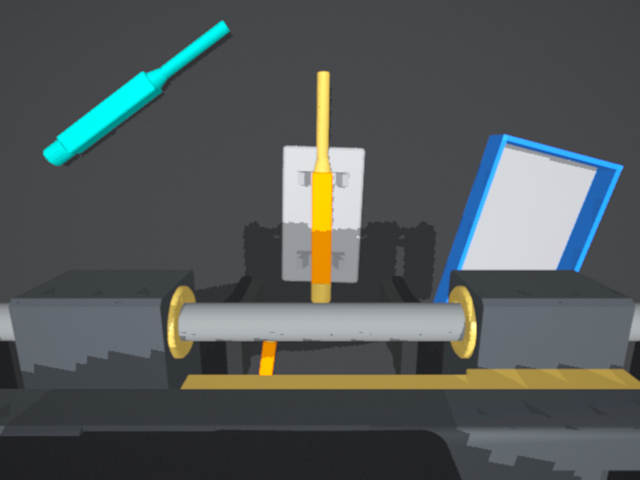

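The wrist view shows the punch vertical in the picture: tip at (323,72), handle from row 172 to 284, and the cradle plate around (322,215). The turquoise punch is at upper left, and a corner of the tray is at the right.

```bash
python3 - <<'E'
from h import *
p=dict(np.load("w1.npz"));im=cv2.imread("pics/w1.png")
h=cv2.cvtColor(im,cv2.COLOR_BGR2HSV);print(h[200,321],h[270,321],h[100,323],h[295,320])
m=hsvmask(im,(8,200,100),(19,255,255));m[:,:290]=0;m[:,350:]=0;m[320:]=0
ys,xs=np.nonzero(m);print(xs.min(),xs.max(),ys.min(),ys.max())
mids=[]
for v in range(60,305,8):
    r=np.nonzero((h[v,290:350,1]>120)&(h[v,290:350,0]>8)&(h[v,290:350,0]<28))[0]
    if len(r): mids.append((290+r.mean(),v,len(r)))
print([(round(a,1),b,c) for a,b,c in mids])
a=onz(p,(321.5,ys.min()),.043);b=onz(p,(320.5,ys.max()+1),.043)
t=onz(p,(323,71.5),.034+.003)
print(a,b,(a+b)/2,np.linalg.norm(a-b),t)
q=[onz(p,(x,v),.036) for x,v,c in mids];q=np.array(q)[:,:2].astype(np.float32)
l=cv2.fitLine(q,cv2.DIST_L2,0,.001,.001).ravel();print(l,np.degrees(np.arctan2(l[1],l[0])))
c=(a+b)[:2]/2;f=l[2:]+l[:2]*((c-l[2:])@l[:2]);print("centre on axis",f,"from tip",t[:2]-.13*l[:2]*np.sign(l[1]))
# cradle plate z .012
m=cv2.inRange(h,(0,0,100),(180,60,255));m[:, :270]=0;m[:,380:]=0;m[290:]=0;m[:130]=0
ys,xs=np.nonzero(m);r=cv2.minAreaRect(np.c_[xs,ys].astype(np.float32));print(r)
B=[onz(p,b,.012)[:2] for b in cv2.boxPoints(r)];print(np.round(B,4),np.mean(B,0))
E
```

```text
[ 25 255 255] [ 18 255 232] [ 28 133 255] [ 23 154 207]
312 331 212 283
[(np.float64(323.0), 76, 10), (np.float64(323.1), 84, 11), (np.float64(323.1), 92, 11), (np.float64(323.1), 100, 11), (np.float64(323.1), 108, 11), (np.float64(323.1), 116, 12), (np.float64(322.5), 124, 13), (np.float64(322.0), 132, 13), (np.float64(322.0), 140, 13), (np.float64(322.5), 148, 10), (np.float64(322.5), 156, 10), (np.float64(322.2), 164, 9), (np.float64(321.5), 172, 18), (np.float64(321.5), 180, 20), (np.float64(322.0), 188, 21), (np.float64(321.5), 196, 20), (np.float64(321.5), 204, 20), (np.float64(321.5), 212, 20), (np.float64(321.5), 220, 20), (np.float64(321.5), 228, 20), (np.float64(321.5), 236, 20), (np.float64(321.0), 244, 19), (np.float64(321.0), 252, 21), (np.float64(321.0), 260, 19), (np.float64(321.0), 268, 19), (np.float64(321.0), 276, 19), (np.float64(320.5), 284, 20), (np.float64(320.5), 292, 20), (np.float64(320.5), 300, 20)]
[0.41707564 0.19143957 0.043     ] [0.43042945 0.12700863 0.043     ] [0.42375255 0.1592241  0.043     ] 0.06580022133657004 [0.39357516 0.3031477  0.037     ]
[ 0.2047674  -0.97881067  0.41351983  0.20869417] -78.18411
centre on axis [0.4238641  0.15924743] from tip [0.42019492 0.17590232]
((321.4489440917969, 213.53164672851562), (83.1538314819336, 135.82456970214844), 1.9091522693634033)
[[0.3907 0.1111]
 [0.37   0.2393]
 [0.4441 0.2532]
 [0.4713 0.126 ]] [0.41904232 0.18239546]
```

```bash
cat > go.py <<'E'
import sys
from h import *
def need(x,y,z,yaw):
    o=get_obs();R=np.deg2rad(o['tool_rot'][2]);d=np.array([x,y,z])-o['tool_pos']
    print(o['time_s'],o['tool_pos'].round(4),o['tool_rot'].round(2),"F",o['force'].round(1),"w",o['grip_width'].round(4))
    print("tx %.4f ty %.4f tz %.4f twist %.4f"%(d[0]*np.cos(R)+d[1]*np.sin(R),d[0]*np.sin(R)-d[1]*np.cos(R),-d[2],-np.deg2rad(yaw-o['tool_rot'][2])))
if __name__=="__main__": need(*map(float,sys.argv[1:5]))
E
python3 go.py .4203 .1759 .0155 101.8
```

```text
Traceback (most recent call last):
  File "go.py", line 7, in <module>
    if __name__=="__main__": need(*map(float,sys.argv[1:5]))
                             ~~~~^^^^^^^^^^^^^^^^^^^^^^^^^^^
  File "go.py", line 5, in need
    print(o['time_s'],o['tool_pos'].round(4),o['tool_rot'].round(2),"F",o['force'].round(1),"w",o['grip_width'].round(4))
                                                                                                ^^^^^^^^^^^^^^^^^^^^^
AttributeError: 'float' object has no attribute 'round'
```

```bash
sed -i "s/o\['grip_width'\].round(4)/round(o['grip_width'],4)/" go.py
python3 go.py .4203 .1759 .0155 101.8
```

```text
2.25 [0.4201 0.1759 0.2225] [-1.7999e+02  5.0000e-02  1.0199e+02] F [ 0.7 -0.3 -0.4] w 0.0498
tx -0.0001 ty 0.0002 tz 0.2070 twist 0.0033
```

```bash
python3 -m handwheel '[[0.05,0,0,0.045,0],[0.05,0,0,0.09,0],[0.05,0,0,0.13,0],[0.05,0,0,0.165,0],[0.05,0,0,0.19,0],[0.05,0,0,0.205,0],[0.05,0,0,0.205,0],[0.05,0,0,0.205,0],[0.01,0,0,0.205,0],[0.01,0,0,0.205,0],[0.01,0,0,0.205,0],[0.01,0,0,0.205,0],[0.01,0,0,0.205,0]]' 60; python3 go.py .4203 .1759 .0155 101.8
```

```text
time_s: 3.55
tool_pos: [0.4206, 0.175, 0.0177]
tool_rot: [180.0, 0.0, 101.8]
force: [-1.8, 0.2, 1.9]
grip_width: 0.018
3.55 [0.4206 0.175  0.0177] [1.800e+02 2.000e-02 1.018e+02] F [-1.8  0.2  1.9] w 0.018
tx 0.0009 ty -0.0001 tz 0.0022 twist 0.0001
```

```bash
python3 -m handwheel '[[0.01,0,0,-0.015,0],[0.01,0,0,-0.04,0],[0.01,0,0,-0.07,0],[0.01,-0.02,0.006,-0.1,0],[0.01,-0.05,0.015,-0.13,0.05],[0.01,-0.08,0.025,-0.16,0.1],[0.01,-0.115,0.036,-0.19,0.15],[0.01,-0.15,0.047,-0.22,0.2],[0.01,-0.185,0.058,-0.232,0.237],[0.01,-0.213,0.067,-0.232,0.237],[0.01,-0.213,0.067,-0.232,0.237],[0.01,-0.213,0.067,-0.232,0.237],[0.01,-0.213,0.067,-0.232,0.237]]'
python3 - <<'E'
from h import *
o=get_obs();print(o['tool_pos'],o['tool_rot'],o['qpos'].round(1));p=camera_params("wrist");np.savez("w2.npz",**p);im=read_camera("wrist");cv2.imwrite("pics/w2.png",im)
np.savez("t2.npz",tool=o['tool_pos'],rot=o['tool_rot'],**camera_params("top"));cv2.imwrite("pics/t2.png",read_camera("top"));cv2.imwrite("pics/s2.png",read_camera("scene"))
E
```

```text
time_s: 4.85
tool_pos: [0.5289, -0.0182, 0.2488]
tool_rot: [-179.9, -0.0, 88.3]
force: [0.6, 0.7, -2.5]
grip_width: 0.0176
[ 0.5289121  -0.01823796  0.24879115] [-1.79902523e+02 -3.82618267e-02  8.83329879e+01] [ 42.6   6.2 -46.3  96.6   4.5  79.3  -6. ]
```

View pics/w2.png

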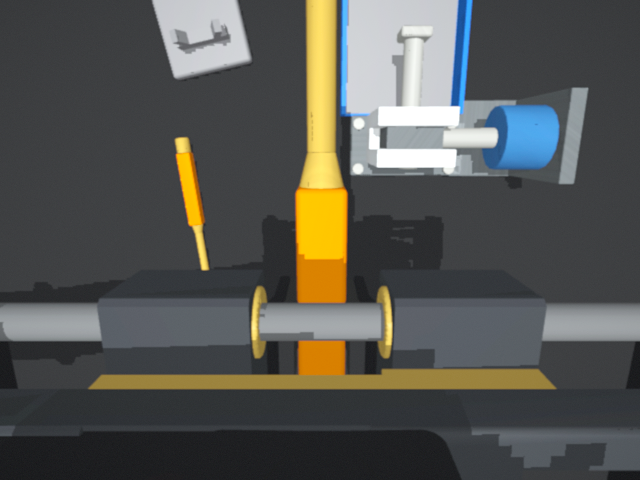

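View pics/s2.png

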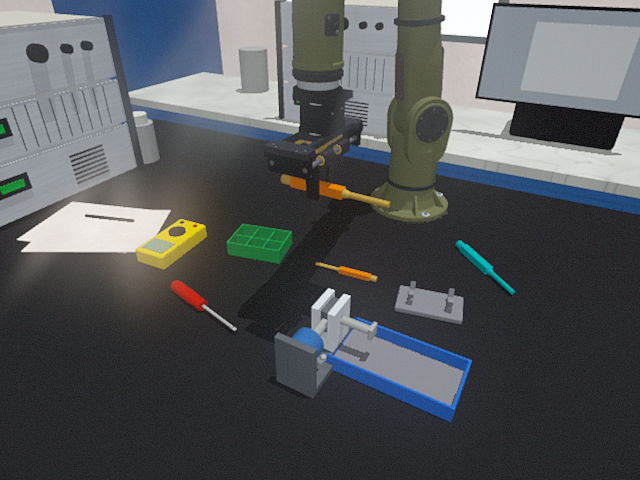

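The punch is held, and the wrist view shows the clevis cheeks' white tops at rows 107–125 and 150–165, columns about 370–458, with the pin head at (416,32).

```bash
python3 - <<'E'
from h import *
im=cv2.imread("pics/w2.png")
cv2.imwrite("pics/w2c.png",cv2.resize(im[90:190,340:500],None,fx=5,fy=5,interpolation=cv2.INTER_CUBIC))
cv2.imwrite("pics/w2d.png",cv2.resize(im[0:130,330:480],None,fx=4.5,fy=4.5,interpolation=cv2.INTER_CUBIC))
E
```

```text
(no output)
```

View pics/w2c.png

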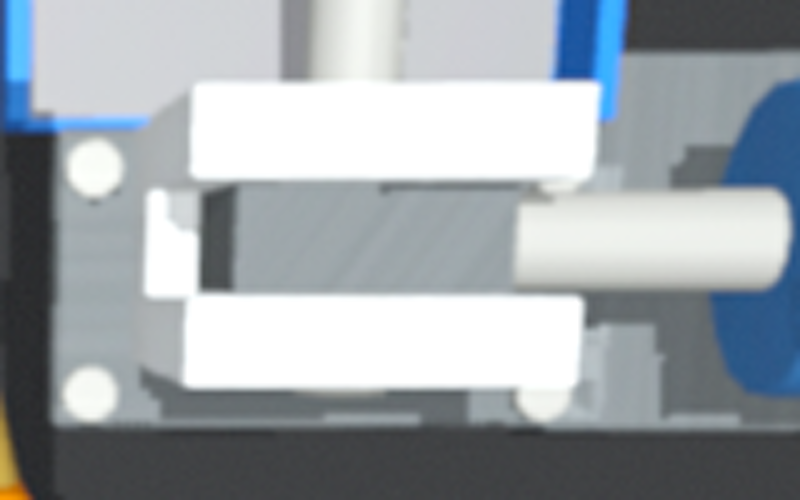

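View pics/w2d.png

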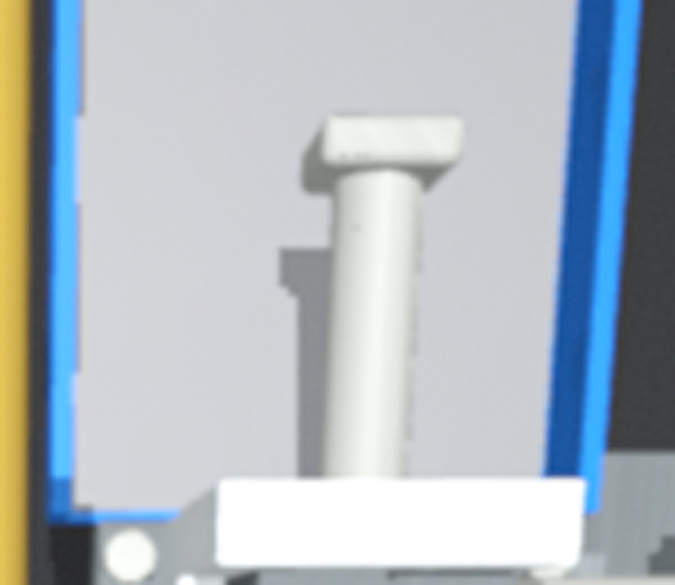

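```bash
python3 - <<'E'
from h import *
p=dict(np.load("w2.npz"))
C=[onz(p,q,.096) for q in((378,106.4),(460.4,106.4),(376.6,167.6),(456.2,167.6))]
C=np.array(C);print(C.round(4));c=C.mean(0)
print("dims",np.linalg.norm(C[0]-C[1]),np.linalg.norm(C[2]-C[3]),np.linalg.norm(C[0]-C[2]),np.linalg.norm(C[1]-C[3]))
ex=(C[1]-C[0]+C[3]-C[2]);print("yaw x",np.degrees(np.arctan2(ex[1],ex[0])));print("centre",c)
ey=(C[0]-C[2]+C[1]-C[3]);print("yaw y-90",np.degrees(np.arctan2(ey[1],ey[0]))-90)
H=[onz(p,q,.077) for q in((403.3,26),(432.7,26),(402.2,36.2),(432.2,35.6))];H=np.array(H);print("head",H.round(4),H.mean(0))
e=H[1]-H[0];print(np.degrees(np.arctan2(e[1],e[0])))
for v,l,r in((440,328,404),(200,340,421)):
    print("shank",onz(p,(330+(l+r)/9,v/4.5),.065+.004))
print("plain end top edge",onz(p,(340+339/5,90+391/5),.066))
# tray far edges from top cam 
im=cv2.imread("pics/a_top.png");pt=camera_params("top")
m=hsvmask(im,(100,150,80),(125,255,255));m[:,:150]=0;m[:130]=0;m[195:]=0
ys,xs=np.nonzero(m);
for sel in((ys<155),(ys>170)):
    s=sel&(xs>172)&(xs<245);l=cv2.fitLine(np.c_[xs[s],ys[s]].astype(np.float32),cv2.DIST_L2,0,.01,.01).ravel()
    d=onz(pt,l[2:]-30*l[:2],.03)-onz(pt,l[2:]+30*l[:2],.03);print("tray edge yaw",np.degrees(np.arctan2(d[1],d[0]))-90,onz(pt,l[2:],.03))
E
```

```text
[[0.5741 0.0737 0.096 ]
 [0.6356 0.0719 0.096 ]
 [0.5732 0.0287 0.096 ]
 [0.6349 0.0269 0.096 ]]
dims 0.0616019117071602 0.06166709208925216 0.04504207693840436 0.04503183512759046
yaw x -1.646265574447332
centre [0.60444172 0.05029902 0.096     ]
yaw y-90 -1.0289921014610854
head [[0.5955 0.1326 0.077 ]
 [0.6178 0.132  0.077 ]
 [0.5948 0.1256 0.077 ]
 [0.6176 0.1254 0.077 ]] [0.60642412 0.12889728 0.077     ]
-1.6636865311958309
shank [0.60460204 0.08179255 0.069     ]
shank [0.60612112 0.12128193 0.069     ]
plain end top edge [0.6036851 0.0256163 0.066    ]
tray edge yaw -1.6009662331735512 [0.65986304 0.17688132 0.03      ]
tray edge yaw -1.5888649493439573 [0.5515039  0.16938945 0.03      ]
```

```bash
python3 go.py .5984 -.131 .0497 88.4;  python3 - <<'E'
from h import *
pt=camera_params("top")
for q in((331,143),(370,152),(412,162)): print(onz(pt,q,.015))
E
```

```text
5.0 [ 0.5293 -0.0184  0.2494] [-1.7998e+02  2.0000e-02  8.8340e+01] F [ 0.6  0.4 -2.5] w 0.0175
tx -0.1105 ty 0.0723 tz 0.1997 twist -0.0010
[ 0.66959919 -0.11406972  0.015     ]
[ 0.65016455 -0.20798852  0.015     ]
[ 0.62850655 -0.30900043  0.015     ]
```

```bash
python3 -m handwheel '[[0.01,-0.035,0.023,0,0],[0.01,-0.07,0.046,0,0],[0.01,-0.105,0.068,0.02,0],[0.01,-0.11,0.072,0.06,0],[0.01,-0.11,0.072,0.1,0],[0.01,-0.11,0.072,0.14,0],[0.01,-0.11,0.072,0.17,0],[0.01,-0.11,0.072,0.19,0],[0.01,-0.11,0.072,0.199,0],[0.01,-0.11,0.072,0.199,0],[0.01,-0.11,0.072,0.199,0]]'
python3 - <<'E'
from h import *
cv2.imwrite("pics/t3.png",read_camera("top"));cv2.imwrite("pics/s3.png",read_camera("scene"))
o=get_obs();print(o['tool_pos'],o['tool_rot'],o['force'])
im=cv2.imread("pics/t3.png");cv2.imwrite("pics/t3c.png",cv2.resize(im[110:260,200:360],None,fx=4,fy=4,interpolation=cv2.INTER_CUBIC))
im=cv2.imread("pics/s3.png");cv2.imwrite("pics/s3c.png",cv2.resize(im[250:400,230:400],None,fx=4,fy=4,interpolation=cv2.INTER_CUBIC))
E
```

```text
time_s: 6.1
tool_pos: [0.5993, -0.1317, 0.0518]
tool_rot: [179.9, 0.0, 88.2]
force: [0.6, -0.1, -2.3]
grip_width: 0.0177
[ 0.59961874 -0.13191673  0.05230035] [1.79836928e+02 4.71309870e-02 8.82306793e+01] [-0.2178206   0.33834573 -2.54840735]
```

View pics/t3c.png

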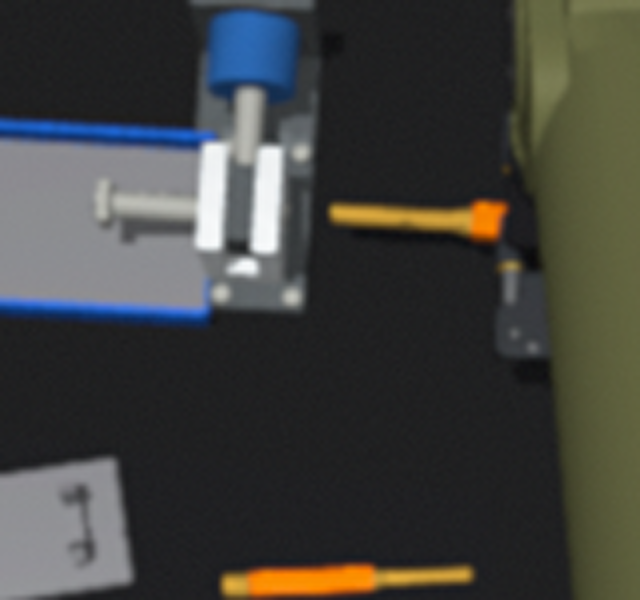

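View pics/s3c.png

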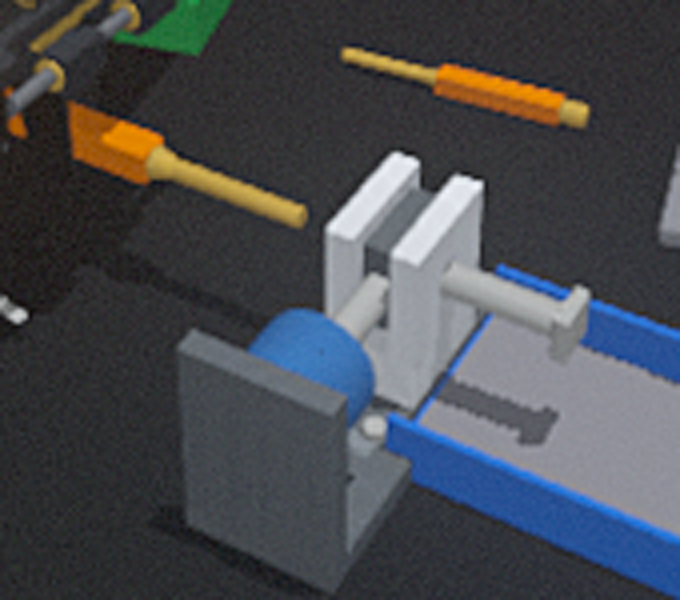

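```bash
python3 - <<'E'
from h import *
for n,box,pin in(("t3",(270,320,155,175),None),("s3",(267,308,280,310),None)):
    im=cv2.imread(f"pics/{n}.png");p=camera_params("top" if n[0]=="t" else "scene")
    m=hsvmask(im,(17,90,90),(28,230,255));k=np.zeros_like(m);k[box[2]:box[3],box[0]:box[1]]=m[box[2]:box[3],box[0]:box[1]]
    ys,xs=np.nonzero(k);l=cv2.fitLine(np.c_[xs,ys].astype(np.float32),cv2.DIST_L2,0,.01,.01).ravel()
    print(n,len(xs),xs.min(),xs.max(),ys.min(),ys.max(),l)
    # expected bore axis line: bracket centre (0.6035,.0503) yaw -1.6
    d=np.array([.0279,.9996,0]);c=np.array([.6035,.0503,.066])
    A,B=proj(p,c-.06*d),proj(p,c-.1*d); A2=proj(p,c+.06*d+[0,0,-.001])
    ll=l[:2]/np.linalg.norm(l[:2]);nrm=np.array([-ll[1],ll[0]])
    print(" axis pts",A,B,A2,"offset of bore axis from nose line px",(A-l[2:])@nrm,(B-l[2:])@nrm,(A2-l[2:])@nrm)
    print(" px per mm x",(proj(p,c+[.001,0,0])-proj(p,c)),"z",(proj(p,c+[0,0,.001])-proj(p,c)))
# pin shank in scene & top
for n,us in (("t3",None),("s3",None)):
    im=cv2.imread(f"pics/{n}.png");g=cv2.cvtColor(im,cv2.COLOR_BGR2GRAY)
    if n=="t3":
        for u in (230,236,242,246): print(u,g[152:172,u])
    else:
        for u in (345,352,360,366): print(u,g[308:340,u])
E
```

```text
t3 196 282 317 161 168 [9.9835926e-01 5.7261091e-02 3.0028061e+02 1.6387755e+02]
 axis pts [286.15421472 164.07117019] [303.58096308 165.03589047] [233.8325822  161.28248315] offset of bore axis from nose line px 1.0021970378383753 0.967459847430537 1.2140792455562044
 px per mm x [ 0.01532039 -0.4256219 ] z [-0.0290496  -0.10946378]
s3 269 267 306 286 306 [  0.9318395    0.36287066 285.61337    296.41263   ]
 axis pts [300.90952698 302.30175271] [282.42109181 295.20832998] [361.33200432 325.93643694] offset of bore axis from nose line px -0.0628065941363559 0.03617246133193137 0.03538190167354529
 px per mm x [-0.25690068  0.33857841] z [ 0.01239336 -0.43359238]
230 [141 140 141 140 137 141 158 180 189 179 161 134 107 101 103 105 104 104
 115 135]
236 [140 141 141 141 140 142 154 172 184 184 168 144 113  88  79  82 103 132
 143 143]
242 [140 140 141 141 140 138 142 162 181 186 177 155 127  95  77  81 102 132
 141 143]
246 [139 140 141 140 138 138 139 156 175 185 179 161 133  98  78  78 101 130
 141 140]
345 [160 160 158 161 162 158 159 160 171 182 184 179 175 164 154 136 119 129
 154 158 156 157 155 157 157 154 152 127  87  74  95 126]
352 [ 55  57  55  60  62  54  56  58  55  45 137 181 184 184 179 169 162 153
 137 118  99 112 142 148 149 148 146 148 146 148 147 145]
360 [ 58  57  58  51  57  60  53  53  60  58  96 104  78 112 168 183 184 183
 172 162 155 135 119 129 150 148 145 146 146 146 146 149]
366 [ 58  53  57  58  53  53  55  53  62  52  54  52  96 112  90 105 163 180
 182 184 175 171 161 149 127 125 142 149 146 140 144 150]
```

```bash
python3 -m handwheel '[[0.01,0,-0.0013,0.0015,0],[0.01,0.005,-0.0013,0.0015,0],[0.01,0.01,-0.0013,0.0015,0],[0.01,0.015,-0.0013,0.0015,0],[0.01,0.02,-0.0013,0.0015,0],[0.01,0.023,-0.0013,0.0015,0],[0.01,0.023,-0.0013,0.0015,0]]'
python3 - <<'E'
from h import *
cv2.imwrite("pics/t4.png",read_camera("top"));cv2.imwrite("pics/s4.png",read_camera("scene"))
o=get_obs();print(o['tool_pos'],o['tool_rot'],o['force'])
im=cv2.imread("pics/t4.png");a=cv2.resize(im[130:190,220:320],None,fx=7,fy=7,interpolation=cv2.INTER_CUBIC)[:300]
im=cv2.imread("pics/s4.png");b=cv2.resize(im[270:345,270:400],None,fx=5.385,fy=5.385,interpolation=cv2.INTER_CUBIC)[:300,:700]
cv2.imwrite("pics/c4.png",np.vstack([a,b]))
E
```

```text
time_s: 6.9
tool_pos: [0.5978, -0.1078, 0.0491]
tool_rot: [180.0, -0.0, 88.3]
force: [0.2, 0.5, -3.1]
grip_width: 0.0175
[ 0.59772025 -0.10891527  0.04899666] [-1.79994812e+02  1.72618622e-02  8.82308189e+01] [-0.04571758 -0.09070344 -3.17617184]
```

View pics/c4.png

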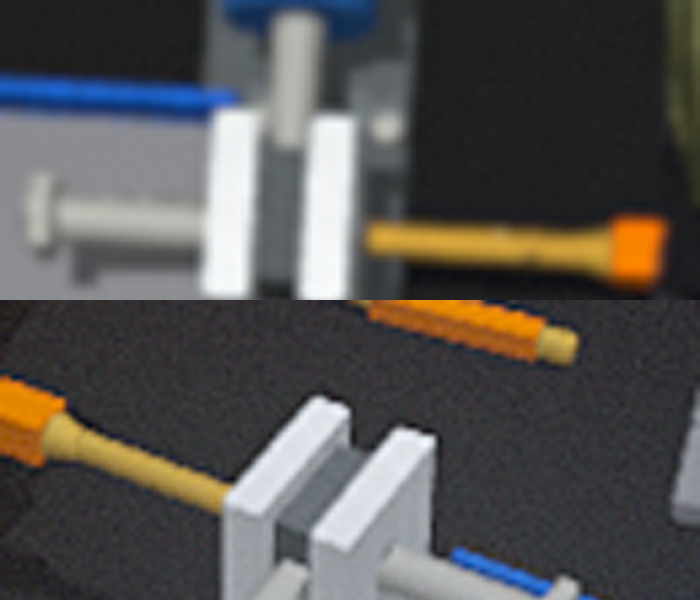

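```bash
cat > chk.py <<'E'
import sys
from h import *
k=sys.argv[1]
for n,box,ax in(("t"+k,(272,300,152,176),(246,161.5)),("s"+k,(275,312,280,318),(352,322.6))):
    im=cv2.imread(f"pics/{n}.png");p=camera_params("top" if n[0]=="t" else "scene")
    m=hsvmask(im,(17,90,90),(28,230,255));q=np.zeros_like(m);q[box[2]:box[3],box[0]:box[1]]=m[box[2]:box[3],box[0]:box[1]]
    ys,xs=np.nonzero(q);l=cv2.fitLine(np.c_[xs,ys].astype(np.float32),cv2.DIST_L2,0,.01,.01).ravel()
    d=np.array([.0279,.9996,0]);c=np.array([.604,.0503,.066]);A=proj(p,c-.04*d);B=proj(p,c-.1*d)
    nrm=np.array([-l[1],l[0]])
    print(n,len(xs),xs.min(),xs.max(),l,"bore axis minus nose line px",(A-l[2:])@nrm,(B-l[2:])@nrm,"pin",(np.array(ax)-l[2:])@nrm)
o=get_obs();print(o['time_s'],o['tool_pos'],o['force'])
E
python3 chk.py 4;python3 go.py .599 -.1089 .0497 88.4
```

```text
t4 147 272 299 [9.9837559e-01 5.6975402e-02 2.8568707e+02 1.6434013e+02] bore axis minus nose line px -0.4930805774041396 -0.5375652160433662 pin -0.5743332166771324
s4 229 278 311 [  0.9317099    0.36320344 293.70306    299.76855   ] bore axis minus nose line px -0.11194414436537331 0.042706026565279165 pin 0.09863581594511132
7.0 [ 0.59772025 -0.10891527  0.04899666] [-0.04571758 -0.09070344 -3.17617184]
7.0 [ 0.5977 -0.1089  0.049 ] [-1.7999e+02  2.0000e-02  8.8230e+01] F [-0.  -0.1 -3.2] w 0.0176
tx 0.0001 ty 0.0013 tz -0.0007 twist -0.0030
```

```bash
python3 -m handwheel '[[0.01,0,0.0011,-0.001,0],[0.01,0,0.0011,-0.001,0],[0.01,0.003,0.0011,-0.001,0],[0.01,0.006,0.0011,-0.001,0],[0.01,0.009,0.0011,-0.001,0],[0.01,0.012,0.0011,-0.001,0],[0.01,0.015,0.0011,-0.001,0],[0.01,0.018,0.0011,-0.001,0]]'
python3 - <<'E'
from h import *
cv2.imwrite("pics/t5.png",read_camera("top"));cv2.imwrite("pics/s5.png",read_camera("scene"))
o=get_obs();print(o['tool_pos'],o['tool_rot'],o['force'],o['wrist_torque'])
im=cv2.imread("pics/t5.png");a=cv2.resize(im[130:190,220:320],None,fx=7,fy=7,interpolation=cv2.INTER_CUBIC)[:300]
im=cv2.imread("pics/s5.png");b=cv2.resize(im[270:345,270:400],None,fx=5.385,fy=5.385,interpolation=cv2.INTER_CUBIC)[:300,:700]
cv2.imwrite("pics/c5.png",np.vstack([a,b]))
E
python3 chk.py 5
```

```text
time_s: 7.8
tool_pos: [0.5992, -0.0957, 0.0502]
tool_rot: [-180.0, 0.3, 88.1]
force: [-0.8, -7.7, -3.3]
grip_width: 0.0175
[ 0.59926598 -0.09431449  0.05020919] [179.99774503   0.25150757  88.10415462] [-0.13184744 -5.59277622 -2.33599973] [-1.26999026 -0.06150958  0.02158527]
t5 150 272 299 [9.9783003e-01 6.5842099e-02 2.8573999e+02 1.6366000e+02] bore axis minus nose line px 0.2626902744550706 -0.0143988352050078 pin 0.46124786455948197
s5 194 283 311 [  0.9279716    0.37265086 296.34537    300.86597   ] bore axis minus nose line px -0.3263436622544461 0.1334194365023652 pin -0.5711811881701367
7.9 [ 0.59926598 -0.09431449  0.05020919] [-0.13184744 -5.59277622 -2.33599973]
```

View pics/c5.png

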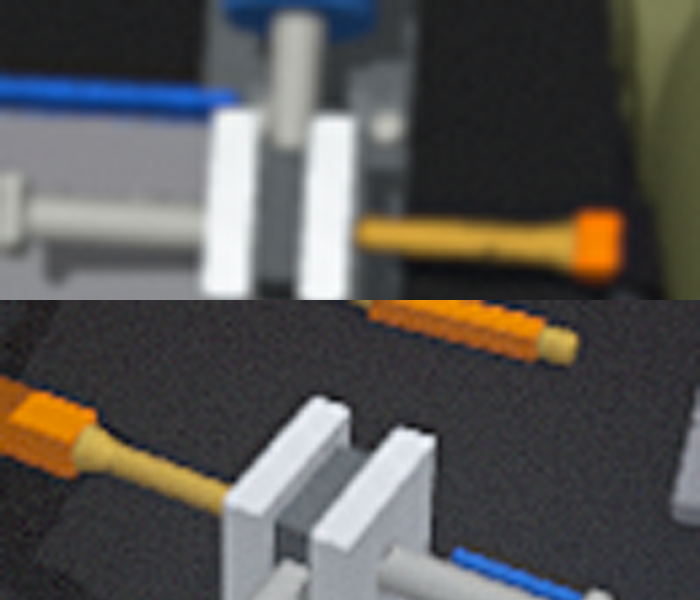

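The pin is moving: its head is about 3 px further left in the top view, at a force of about 6–8 N. I keep pushing.

```bash
python3 -m handwheel '[[0.01,0.003,0,0,0],[0.01,0.006,0,0,0],[0.01,0.009,0,0,0],[0.01,0.012,0,0,0],[0.01,0.015,0,0,0],[0.01,0.018,0,0,0],[0.01,0.021,0,0,0]]'
python3 - <<'E'
from h import *
cv2.imwrite("pics/t6.png",read_camera("top"));cv2.imwrite("pics/s6.png",read_camera("scene"))
o=get_obs();print(o['tool_pos'],o['tool_rot'],o['force'],o['wrist_torque'])
im=cv2.imread("pics/t6.png");a=cv2.resize(im[130:190,200:300],None,fx=7,fy=7,interpolation=cv2.INTER_CUBIC)[:300]
im=cv2.imread("pics/s6.png");b=cv2.resize(im[270:345,270:400],None,fx=5.385,fy=5.385,interpolation=cv2.INTER_CUBIC)[:300,:700]
cv2.imwrite("pics/c6.png",np.vstack([a,b]))
E

```

```text
time_s: 8.6
tool_pos: [0.6, -0.0726, 0.0501]
tool_rot: [180.0, 0.2, 88.1]
force: [-0.5, -4.4, -2.5]
grip_width: 0.0175
[ 0.60003995 -0.07148767  0.05012289] [1.79991219e+02 1.33997052e-01 8.81737064e+01] [ 1.04583718 -4.55683455 -3.3641991 ] [-0.98312864 -0.09411652 -0.03763861]
```

View pics/c6.png

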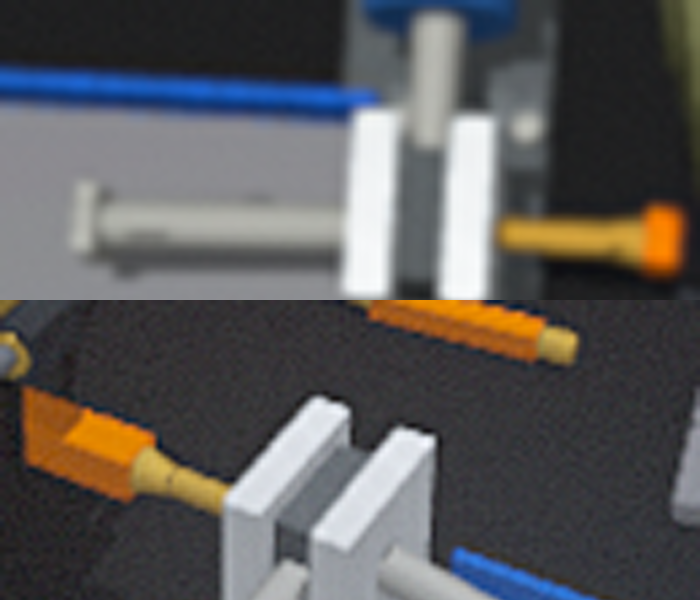

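```bash
python3 -m handwheel '[[0.01,0.003,0,0,0],[0.01,0.006,0,0,0],[0.01,0.009,0,0,0],[0.01,0.012,0,0,0],[0.01,0.015,0,0,0],[0.01,0.018,0,0,0],[0.01,0.021,0,0,0],[0.01,0.024,0,0,0],[0.01,0.024,0,0,0]]'
python3 - <<'E'
from h import *
cv2.imwrite("pics/t7.png",read_camera("top"));cv2.imwrite("pics/s7.png",read_camera("scene"))
o=get_obs();print(o['tool_pos'],o['tool_rot'],o['force'],o['wrist_torque'])
im=cv2.imread("pics/t7.png");a=cv2.resize(im[130:190,180:280],None,fx=7,fy=7,interpolation=cv2.INTER_CUBIC)[:300]
im=cv2.imread("pics/s7.png");b=cv2.resize(im[280:430,290:480],None,fx=3.7,fy=3.7,interpolation=cv2.INTER_CUBIC)[:300,:700]
cv2.imwrite("pics/c7.png",np.vstack([a,b]))
E

```

```text
time_s: 9.6
tool_pos: [0.6008, -0.0448, 0.0501]
tool_rot: [180.0, -0.0, 88.3]
force: [0.3, -0.0, -2.4]
grip_width: 0.0177
[ 0.60079035 -0.04575828  0.05002426] [1.79999865e+02 3.91058736e-03 8.82413966e+01] [ 0.34165878 -0.22270196 -3.43766159] [-0.03108855 -0.08973334 -0.00087041]
```

View pics/c7.png

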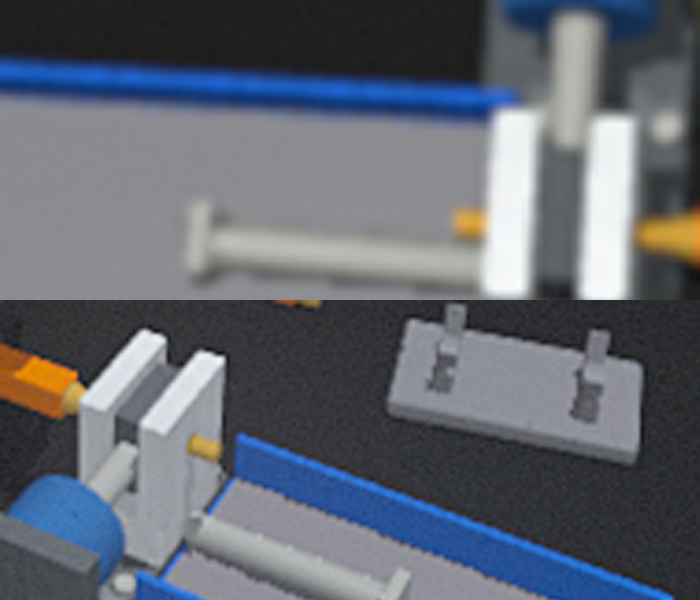

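The pin lies in the tray and the nose protrudes from the bore at about (460,222) in the crop. I withdraw straight back.

```bash
python3 -m handwheel '[[0.01,-0.006,0,0,0],[0.01,-0.016,0,0,0],[0.01,-0.028,0,0,0],[0.01,-0.04,0,0,0],[0.01,-0.052,0,0,0],[0.01,-0.064,0,0,0],[0.01,-0.076,0,0,0],[0.01,-0.088,0,0,0],[0.01,-0.1,0,0,0],[0.01,-0.108,0,0,0],[0.01,-0.108,0,-0.03,0],[0.01,-0.108,0,-0.07,0],[0.01,-0.108,0,-0.11,0],[0.01,-0.108,0,-0.15,0],[0.01,-0.108,0,-0.15,0],[0.01,-0.108,0,-0.15,0]]'
python3 - <<'E'
from h import *
o=get_obs();print(o['tool_pos'],o['tool_rot'],o['force'],o['qpos'].round(1))
cv2.imwrite("pics/t8.png",read_camera("top"));cv2.imwrite("pics/s8.png",read_camera("scene"))
im=cv2.imread("pics/t8.png");a=cv2.resize(im[120:200,150:330],None,fx=4,fy=4,interpolation=cv2.INTER_CUBIC)[:300]
im=cv2.imread("pics/s8.png");b=cv2.resize(im[200:420,220:480],None,fx=2.7,fy=2.7,interpolation=cv2.INTER_CUBIC)
b=b[:,:700];a=a[:,:700];cv2.imwrite("pics/c8.png",np.vstack([a,b])[:890:,:][::1][:, :][:900]);
cv2.imwrite("pics/c8.png",cv2.resize(np.vstack([a,b]),None,fx=.65,fy=.65))
E
python3 go.py .4206 .175 .2 101.8
```

```text
time_s: 11.3
tool_pos: [0.5978, -0.1538, 0.2007]
tool_rot: [179.9, 0.0, 88.2]
force: [-0.2, -0.3, -4.0]
grip_width: 0.0174
[ 0.59782059 -0.15381623  0.20073408] [1.79912942e+02 4.35951468e-02 8.82485645e+01] [-0.24724503 -0.2801693  -4.02989893] [ 45.2  19.6 -41.4  88.8  13.2  76.6   0.6]
11.4 [ 0.5962 -0.1538  0.1981] [-1.7982e+02 -3.0000e-02  8.8230e+01] F [ 0.3  0.5 -3.4] w 0.0175
tx 0.3232 ty -0.1857 tz -0.0019 twist -0.2368
```

View pics/c8.png

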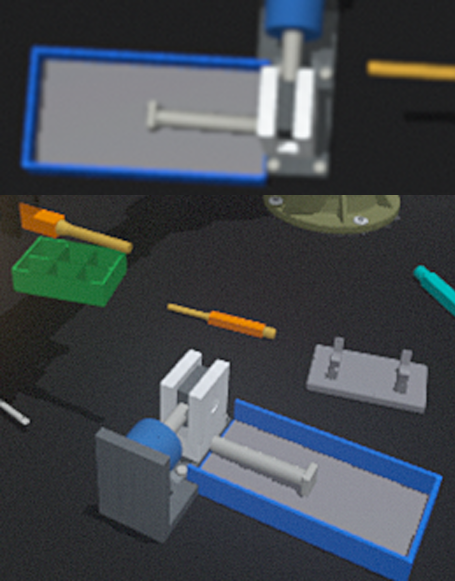

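```bash
python3 - <<'E'
from h import *
p=camera_params("top");im=cv2.imread("pics/t8.png")
m=hsvmask(im,(17,90,90),(28,230,255));m[:135]=0;m[156:]=0;m[:,:280]=0;m[:,335:]=0
ys,xs=np.nonzero(m);print(xs.min(),xs.max(),ys.min(),ys.max())
l=cv2.fitLine(np.c_[xs,ys].astype(np.float32),cv2.DIST_L2,0,.01,.01).ravel()
v=l[3]+(xs.min()-.3-l[2])*l[1]/l[0];t=onz(p,(xs.min()-.3,v),.2155);print(t)
d=onz(p,l[2:]-10*l[:2],.2155)-onz(p,l[2:]+10*l[:2],.2155);print(np.degrees(np.arctan2(d[1],d[0])))
P=np.array([.597,-.1538]);a=np.deg2rad(88.23);e=t[:2]-P;print("along",e@[np.cos(a),np.sin(a)],"lat",e@[np.sin(a),-np.cos(a)])
E
```

```text
291 330 143 152
[ 0.60319345 -0.02218655  0.2155    ]
87.7001346521754
along 0.13174195061060667 lat 0.002125293924994142
```

```bash
python3 -m handwheel '[[0.01,0.03,-0.017,0,0],[0.01,0.065,-0.037,0,-0.03],[0.01,0.1,-0.057,0,-0.06],[0.01,0.135,-0.077,0,-0.09],[0.01,0.17,-0.097,0,-0.12],[0.01,0.205,-0.118,0,-0.15],[0.01,0.24,-0.138,0,-0.18],[0.01,0.275,-0.158,0,-0.21],[0.01,0.305,-0.175,0,-0.237],[0.01,0.323,-0.1857,0.02,-0.237],[0.01,0.323,-0.1857,0.05,-0.237],[0.01,0.323,-0.1857,0.08,-0.237],[0.01,0.323,-0.1857,0.08,-0.237],[0.01,0.323,-0.1857,0.08,-0.237],[0.01,0.323,-0.1857,0.08,-0.237]]'
python3 go.py .4206 .175 .0187 101.8
```

```text
time_s: 12.9
tool_pos: [0.4226, 0.175, 0.1211]
tool_rot: [179.9, -0.0, 101.8]
force: [0.3, -0.3, -3.8]
grip_width: 0.0174
12.9 [0.4226 0.175  0.1211] [ 1.7992e+02 -2.0000e-02  1.0178e+02] F [ 0.3 -0.3 -3.8] w 0.0174
tx 0.0004 ty -0.0020 tz 0.1024 twist -0.0003
```

```bash
python3 -m handwheel '[[0.01,0,-0.002,0.03,0],[0.01,0,-0.002,0.05,0],[0.01,0,-0.002,0.066,0],[0.01,0,-0.002,0.066,0],[0.01,0,-0.002,0.066,0],[0.01,0,-0.002,0.066,0],[0.01,0,-0.002,0.066,0]]'
python3 - <<'E'
from h import *
for i in range(2):
    o=get_obs();print(o['tool_pos'])
    cv2.imwrite(f"pics/{'ts'[i]}9.png",read_camera(("top","scene")[i]))
p=camera_params("wrist");np.savez("w9.npz",**p);cv2.imwrite("pics/w9.png",read_camera("wrist"))
im=cv2.imread("pics/s9.png");cv2.imwrite("pics/s9c.png",cv2.resize(im[240:340,360:520],None,fx=5,fy=5,interpolation=cv2.INTER_CUBIC))
E
python3 go.py .4206 .175 .0187 101.8
```

```text
time_s: 13.6
tool_pos: [0.421, 0.1745, 0.0552]
tool_rot: [179.9, 0.0, 101.8]
force: [0.2, 0.1, -3.3]
grip_width: 0.0175
[0.42097856 0.17451946 0.05523404]
[0.42077658 0.17443518 0.05500918]
13.75 [0.4203 0.1743 0.0546] [1.7994e+02 3.0000e-02 1.0179e+02] F [ 0.6  0.4 -3.2] w 0.0174
tx 0.0006 ty 0.0004 tz 0.0359 twist -0.0001
```

View pics/s9c.png

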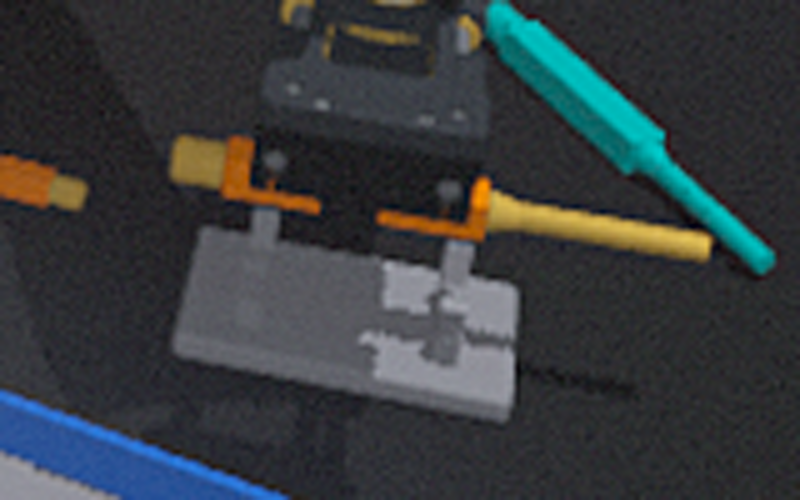

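View pics/w9.png

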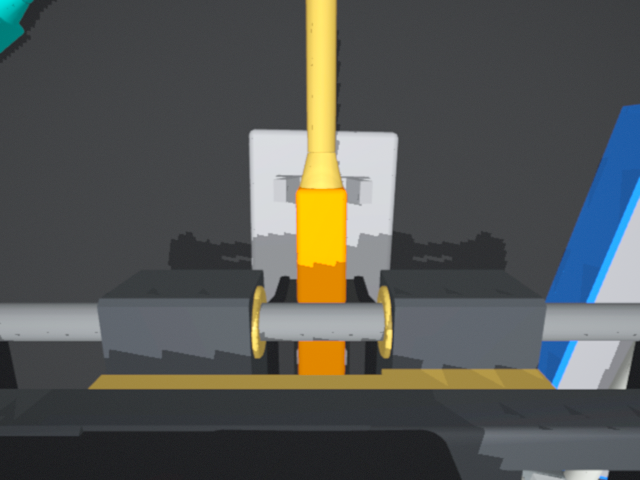

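The wrist view shows the handle centred at column 322, between the cheeks at columns 275 and 372. I lower it.

```bash
python3 -m handwheel '[[0.01,0,0,0.01,0],[0.01,0,0,0.018,0],[0.01,0,0,0.025,0],[0.01,0,0,0.03,0],[0.01,0,0,0.034,0],[0.01,0,0,0.034,0],[0.01,0,0,0.034,0],[0.01,0,0,0.034,0]]'
python3 go.py .4206 .175 .0177 101.8
```

```text
time_s: 14.55
tool_pos: [0.4201, 0.1745, 0.0203]
tool_rot: [180.0, 0.0, 101.8]
force: [-0.2, -0.0, -3.6]
grip_width: 0.0176
14.55 [0.4201 0.1745 0.0203] [1.7997e+02 1.0000e-02 1.0181e+02] F [-0.2 -0.  -3.6] w 0.0176
tx 0.0004 ty 0.0006 tz 0.0026 twist 0.0001
```

```bash
python3 -m handwheel '[[0.01,0,0,0.001,0],[0.01,0,0,0.002,0],[0.01,0,0,0.002,0],[0.01,0,0,0.002,0]]'
python3 go.py .4206 .175 .0177 101.8
```

```text
time_s: 14.95
tool_pos: [0.4199, 0.1743, 0.018]
tool_rot: [-180.0, 0.0, 101.8]
force: [0.5, 0.2, -3.7]
grip_width: 0.0177
14.95 [0.4199 0.1743 0.018 ] [-1.800e+02  1.000e-02  1.018e+02] F [ 0.5  0.2 -3.7] w 0.0177
tx 0.0005 ty 0.0009 tz 0.0003 twist 0.0001
```

```bash
python3 -m handwheel '[[0.01,0,0,0.0006,0],[0.01,0,0,0.0006,0],[0.022,0,0,0.0006,0],[0.03,0,0,0.0006,0],[0.045,0,0,0.0006,0],[0.05,0,0,0.0006,0],[0.05,0,0,0.0006,0],[0.05,0,0,-0.01,0],[0.05,0,0,-0.03,0],[0.05,0,0,-0.06,0],[0.05,0,0,-0.1,0],[0.05,0,0,-0.14,0],[0.05,0,0,-0.18,0],[0.05,0,0,-0.2,0],[0.05,0,0,-0.2,0]]'
python3 - <<'E'
from h import *
o=get_obs();print(o['tool_pos'],o['tool_rot'],o['force']);p=camera_params("wrist");np.savez("w10.npz",**p);cv2.imwrite("pics/w10.png",read_camera("wrist"))
cv2.imwrite("pics/s10.png",read_camera("scene"))
im=cv2.imread("pics/s10.png");cv2.imwrite("pics/s10c.png",cv2.resize(im[240:440,260:520],None,fx=3,fy=3,interpolation=cv2.INTER_CUBIC))
E
```

```text
time_s: 16.45
tool_pos: [0.4218, 0.1753, 0.2216]
tool_rot: [179.6, 0.1, 101.8]
force: [0.3, 0.1, -0.7]
grip_width: 0.0501
[0.42183303 0.17534278 0.2215917 ] [1.79614093e+02 1.10632225e-01 1.01819077e+02] [ 0.34217303  0.07433278 -0.74762961]
```

View pics/s10c.png

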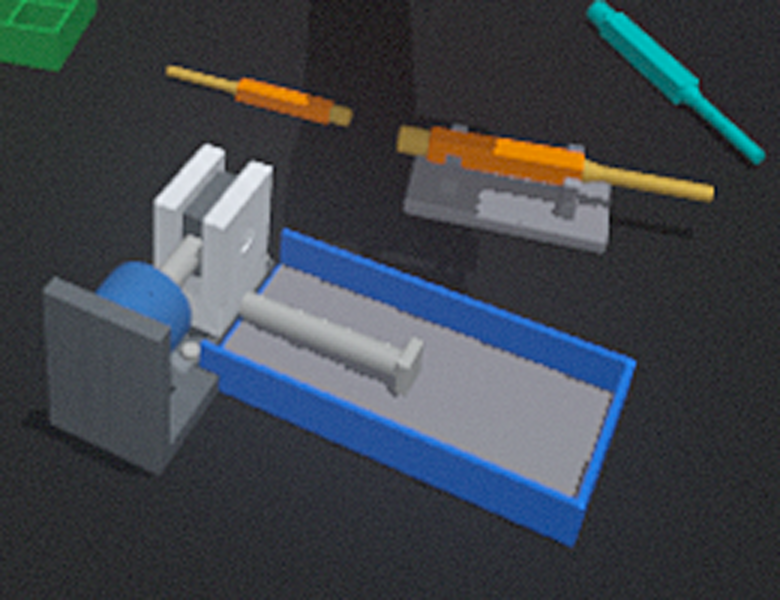

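View pics/w10.png

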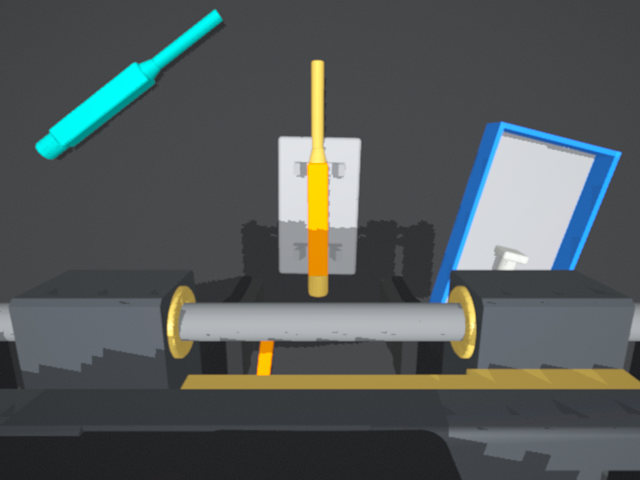

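The punch lies in both notches, centred between the cheeks at (318,215), and the pin is in the tray. One last numeric check before signing off.

```bash
python3 - <<'E'
from h import *
a=cv2.imread("pics/a_scene.png");b=cv2.imread("pics/s10.png")
def st(im,lo,hi,box):
    m=hsvmask(im,lo,hi);k=np.zeros_like(m);k[box[2]:box[3],box[0]:box[1]]=m[box[2]:box[3],box[0]:box[1]];ys,xs=np.nonzero(k)
    return len(xs),xs.min(),xs.max(),ys.min(),ys.max(),xs.mean().round(1),ys.mean().round(1)
for n,lo,hi,box in(("punch",(8,90,60),(28,255,255),(380,510,270,320)),("sorter",(50,100,40),(80,255,255),(215,305,215,270)),("meter",(24,120,60),(34,255,255),(130,215,215,270)),("driver",(0,150,60),(6,255,255),(160,220,270,320))):
    print(n,st(a,lo,hi,box),st(b,lo,hi,box))
p=dict(np.load("w10.npz"));t=onz(p,(318,60.5),.037);print("tip",t,"was .3936 .3031")
E
python3 -c "
from cell import *
sign_off()"
```

```text
punch (975, np.int64(392), np.int64(497), np.int64(282), np.int64(307), np.float64(438.2), np.float64(293.5)) (972, np.int64(392), np.int64(497), np.int64(282), np.int64(307), np.float64(438.1), np.float64(293.5))
sorter (1966, np.int64(227), np.int64(292), np.int64(223), np.int64(263), np.float64(259.6), np.float64(242.9)) (1964, np.int64(227), np.int64(292), np.int64(223), np.int64(263), np.float64(259.5), np.float64(242.9))
meter (1529, np.int64(136), np.int64(206), np.int64(219), np.int64(269), np.float64(173.6), np.float64(244.0)) (1514, np.int64(136), np.int64(206), np.int64(219), np.int64(269), np.float64(173.9), np.float64(244.0))
driver (505, np.int64(171), np.int64(207), np.int64(280), np.int64(310), np.float64(188.4), np.float64(294.6)) (508, np.int64(171), np.int64(207), np.int64(280), np.int64(310), np.float64(188.4), np.float64(294.6))
tip [0.3941043  0.30268541 0.037     ] was .3936 .3031
the job is handed in; nothing more can be done
```

The job is done and handed in at about 16.5 s on the robot's clock. I took the large orange punch from its cradle and pushed the pin out from its plain end; the force readings at the end of each move stayed below 10 N. The pin dropped into the blue tray. I then drew the punch back, laid it in both cradle notches and let go.

- **Punch:** the last scene picture shows it at its starting place to within 0.1 px. The wrist camera puts its tip within about 1 mm of where it was.
- **Pin:** it lies in the tray, and the fingers did not touch it.
- **Bystanders:** the sorter and screwdriver match their starting pixels to 0.1 px and the meter to 0.3 px.
- **Disagreements:** the top and wrist cameras differed by about 2 mm on the bore's sideways position. I settled it by lining the nose up with the pin in the top and scene views before pushing. The wrist view also made the clevis look about 2.5% too large, which did not matter. No check failed.

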